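Take the chassis out of the sprung jig and ease the stop home

ROBOT

A 7-joint arm with a two-finger parallel gripper is mounted at the origin on the work surface. World frame = base frame: x ahead of the robot, y to its left, z up, the work surface at z = 0. Lengths are in m, angles in rad, forces in N, time in s.
With the tool pointing down it reaches from about 0.4 to 0.85 m from the base axis. Payload 10.4 kg.
Tool frame: the origin (TCP) lies at the very end of the fingers, on their centre line; the grasp point (between the pads) lies 19 mm behind it; z points along the fingers, y is the line along which they close (so a half turn about z gives the same grasp; the last joint's range is limited). The gripper opens to 85 mm and grips with 20 to 120 N. Pads are 22 mm wide; open, the fingers measure 114 mm over their backs; the gripper's body (76 mm by 85 mm) begins 54 mm behind the grasp point. The pads swing forward as they close: fully open they stand 13 mm farther back than shut.
Start: joints at [1.094, 0.332, -0.065, 1.46, 0.022, 1.35, -0.088], TCP at [0.274, -0.562, 0.197] pointing down, gripper open.
Joint ranges: [-2.6, 2.6], [-0.5, 2.12], [-1.47, 1.34], [0.16, 2.42], [-1.27, 4.41], [0.06, 2.06], [-2.6, 2.6]. Speed limits (rad/s): [2.22, 2.22, 2.79, 2.79, 3.14, 3.14, 3.14].

INTERFACE

Orientations are given as a unit quaternion [x, y, z, w].
In Python, from workcell import manip, vision, order gives the robot as it stands. The module is installed in compiled form; this text tells all that it offers.
- The arm moves only by the tool move_arm, never from a script. Its argument "motion" is a list of rows, each a list of 3 entries, a list of its own where there are three numbers: the shift along the tool's x, y, z scaled (see below), then the turn, a rotation vector about the tool's x, y, z scaled (see below), then the opening, from -1 (shut) to 1 (fully open). In form: [[[dx, dy, dz], [wx, wy, wz], hand], ...]. A call has 1 to 12 rows; each row shifts and turns the commanded pose from where the row before left it, along the tool's axes as they then stand; what a row does not reach is not made up. The controller multiplies each number of a shift by 0.75 m and each number of a turn by pi/4 rad. A row lasts 1/10 s, in which the tool goes at most 50 mm and 8.59 degrees, less where a joint would pass 70% of its speed; a pose out of reach is approached as far as the arm can. A call with a number of a shift or a turn outside -1 to 1 is refused whole. A call with a gripper value outside its range is refused whole. The fingers move at their own pace and stop on an object; "newtons" is the grip in N (left out, the last holds). Time passes only in rows, so rows that do not move let the fingers close. It gives the time, the measured TCP pose, the force, the opening and the grip force at its end, in the units of the state.
- manip.get_obs(): the state, without advancing time (a new reading comes with each control period).
- vision.camera(name): name is "scene" or "top" or "wrist"; returns a dict with "pixels" (480x640x3 uint8, red, green, blue), "fx", "fy", "cx", "cy" (pixels), "R" (3x3) and "t" (3): a world point X has camera coordinates R X + t. Camera axes: x right, y down, z forward; pixel columns grow to the right and rows downward; lengths in m; the calibration is good to about 2 mm. A picture is of the moment at which its call begins. There is no depth.
- order.hand_in(): hands the job in; it is judged then, once.
The state is a dict: "clock": time; "joint_pos": joint angles; "joint_velocities": joint speeds; "tau": joint torques, N m; "position": TCP position; "ee_rot": TCP orientation; "ft_force": force on the tool from outside, world axes, zero at the start; "torque": the same for the moment, N m; "grip_width": opening from 0.0 (shut) to 1.0 (fully open); "grasp_force": force on a finger pad.
Only numpy, scipy, OpenCV 4.12 (cv2) and the standard library are available. Lean on these libraries where they do the work, as an engineer would, in place of code of your own. Each camera call takes 0.05 s, during which the arm holds its last target. There are 200 camera calls.

TASK

Take the bare car chassis out of the aluminium chassis jig: gripping it by its motor, push it against the sprung stop until its tail is out from under the lip of the rear fence, lift it just above the fence, and walk it back over the fence so that the sprung stop follows the nose slowly all the way home and never snaps back. Then set the chassis down gently in the shallow wooden tray, flat and right way up, and let go. Leave the other things on the shelf alone.

Things in the scene. Friction and masses are not known exactly. Their poses are not given: they have to be found in the camera images.
- jig: Aluminium chassis jig fixed to the shelf: plate 220 (x) x 100 x 12 mm, so its bed is at z = 12 mm; a low lipped fence at the -x end, a sprung sliding stop in the +x half, springs and two rods running from it to a fixed block 30 mm high at x = 90 to 104 mm. Origin: centre of the plate's underside, z up, x from the fence towards the stop.
- jig_fence (a point): Foot of the fence's inner face (it looks to jig +x), at bed height: x = -91, y = 0, z = 12 mm in the jig's frame, axes as the jig's. The fence is 50 mm wide (y), 10 mm thick, and its top is 11 mm above the bed. Its lip overhangs the bed from here to x = -85 mm, its underside 7 mm above the bed.
- stop (a joint): Travel of the sprung stop along jig +x in m: 0 = home, 0.055 = fully in. At the start the clamped chassis holds it at about 0.030. The spring pushes it home with 3 N at 0, 7.5 N at 0.030, 11 N at 0.055, hardly damped: let go, it snaps back at up to 1 m/s or more. It must not return faster than 0.25 m/s; 0.02 to 0.05 m/s is a safe pace.
- stop_face (a point): Middle of the top edge of the stop's flat face that bears on the chassis nose; moves with the stop (x = 1 mm in the jig's frame when home). The stop is an aluminium block 56 mm wide (y) and 14 mm thick (x); its face reaches from 1 to 45 mm above the bed, where this point is. Axes as the jig's.
- chassis: Loose bare 1:24 car chassis, about 0.17 kg: brass pan 122 (x) x 68 (y) x 4 mm, nose to +x with a bumper 40 mm wide and 14 mm high, motor in the middle, thin axles and gear up to 20 mm high. Origin: centre of the underside, z up. Clamped in the jig, lying on the bed, axes as the jig's, within 3 mm of the jig's centre line: origin at x = -30 mm in the jig's frame.
- motor (a point): Centre of the chassis's steel motor can, the place to grip: 44 mm long (x), 30 mm wide (y), 30 mm high, from 4 to 34 mm above the chassis's underside. This point is at x = -5, y = 0, z = 19 mm in the chassis's frame, axes as the chassis's. Grip across y, with the fingertips some 4 mm clear of the pan.
- tail (a point): Middle of the chassis's tail end at its underside: x = -61 mm in the chassis's frame. The tail is a tongue 30 mm wide and 4 mm thick; at the start it is pressed against the fence's inner face, under the lip, so it must go at least 6 mm towards jig +x before it can be lifted.
- tray: Shallow open wooden tray fixed to the shelf, outside 192 (x) x 142 (y) x 12 mm high, walls 6 mm, floor 6 mm thick. Origin: centre of its underside; the inside floor is 6 mm above it. x is its long side. The chassis goes in along the length, either way round.
- pylon: Orange plastic marshal's pylon (cone), base 64 mm across, 70 mm high; leave alone. Origin under its centre.
- tin: Squat metal tin with screw cap, 60 mm across, 42 mm high; leave alone. Origin under its centre.
- controller: Yellow plastic hand controller lying down, about 150 mm long (x), 40 mm wide, 36 mm high; leave alone. Origin under its middle.
- tyre: Black spare tyre lying flat beside the jig, 26 mm across, 14 mm high; leave alone.
- tyre2: Black spare tyre lying flat beside the tray, 26 mm across, 14 mm high; leave alone.
- screwdriver: Screwdriver 160 mm long lying on the shelf; leave alone. Origin under its middle.
There are look-alikes about, which are no part of the job. What is meant by the chassis is not blue, green or pink, and is the larger of those in its own colour.

How it is judged:
On the way, in this order (a step that is already met when the one before it is completed fails the run):
1. the chassis is pushed clear of the lip (stop in beyond 34 mm) (value of joint stop above 0.034 m).
2. the sprung stop has come all the way home (within 3 mm) (value of joint stop below 0.003 m), for 0.2 s.
At the end, for the whole second after the job is handed in: The chassis lies flat on the tray's floor inside its walls (underside within 3 to 4 mm of the floor height, right way up within 0.06 rad, centre within 70 mm of the tray's centre), released and at rest (under 0.02 m/s), and the sprung stop is home within 3 mm (horizontal distance between chassis and tray below 0.07 m and z of chassis in the frame of tray between 0.003 and 0.01 m and angle between chassis's own z axis and vertical below 0.06 rad and linear speed of chassis below 0.02 m/s and value of joint stop below 0.003 m); the robot touches nothing.
It fails at once if the sprung stop snaps back (returns faster than 0.25 m/s) (velocity of joint stop below -0.25 m/s).
It fails at once if the chassis is dropped (moves faster than 0.6 m/s with no finger on it) (linear speed of chassis above 0.6 m/s and contact force between chassis and the fingers below 0.1 N).
It fails at once if another thing on the shelf is moved by more than 20 mm (distance of any of pylon, tin, controller, tyre, tyre2, screwdriver from where it was at the start of the episode above 0.02 m).
It also fails if it takes over 45 s, if anything falls off the work surface, if the arm or the gripper's body presses on something with over 40 N, if the wrist force passes 120 N, or if a joint passes its speed limit or range.

## Working session

There is one attempt and no reset: what is moved stays moved. The work goes in short steps, Python scripts to look and compute and a tool call to move; the robot and the scene stay as the last step left them, time stands still between calls to the robot, and variables do not carry over. Pictures are saved under pics/ and viewed, at most 13 in all, crops included, and the job is handed in when it is done.

Besides the shell and the picture viewer there is one more tool, called after "Call:" in YAML: its name, and indented under it one key for each argument. move_arm: Moves the arm, as the interface text tells. Its arguments: {"type":"object","properties":{"motion":{"type":"array"},"newtons":{"type":"number"}},"required":["motion"]}

```bash
mkdir -p pics; python3 - <<'E'
from workcell import manip, vision
import cv2,pickle
o=manip.get_obs();print({k:o[k] for k in('clock','position','ee_rot','grip_width','ft_force')})
for n in('scene','top'):
    c=vision.camera(n);pickle.dump(c,open(n+'0.pkl','wb'))
    cv2.imwrite(f'pics/{n}0.png',c['pixels'][:,:,::-1])
    print(n,c['fx'],c['cx'],c['cy'],c['R'],c['t'])
E
```

```text
{'clock': 0.0, 'position': array([ 0.27379014, -0.56133868,  0.19600461]), 'ee_rot': array([ 9.74363487e-01,  2.24978336e-01, -1.99083317e-04, -7.10105628e-04]), 'grip_width': 0.9983256297497581, 'ft_force': array([-0.11991475,  0.13139285,  0.0753057 ])}
scene 482.33407674400695 326.24143593772504 238.48047778089736 [[-0.82340777  0.5673241  -0.01195869]
 [ 0.44897554  0.6384608  -0.625131  ]
 [-0.34701672 -0.52010688 -0.78042823]] [ 0.38129901 -0.19825417  1.3562799 ]
top 524.806169879837 315.45859256756285 239.50331471969625 [[ 0.00974395 -0.99995113 -0.00167301]
 [-0.98630321 -0.00933543 -0.16467795]
 [ 0.16465429  0.00325471 -0.98634597]] [0.02139338 0.51447648 1.3439765 ]
```

View pics/scene0.png

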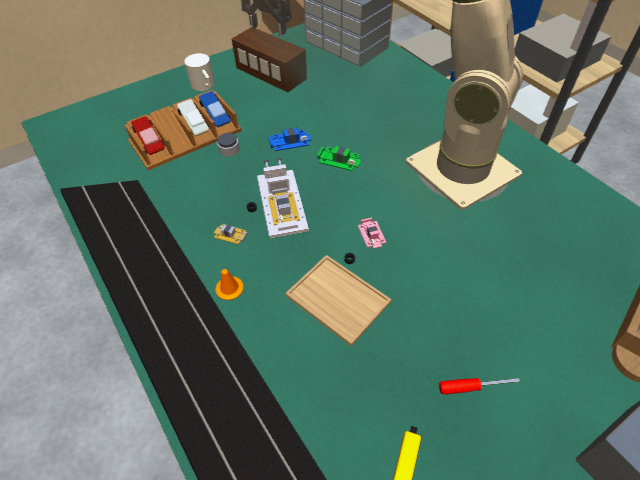

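View pics/top0.png

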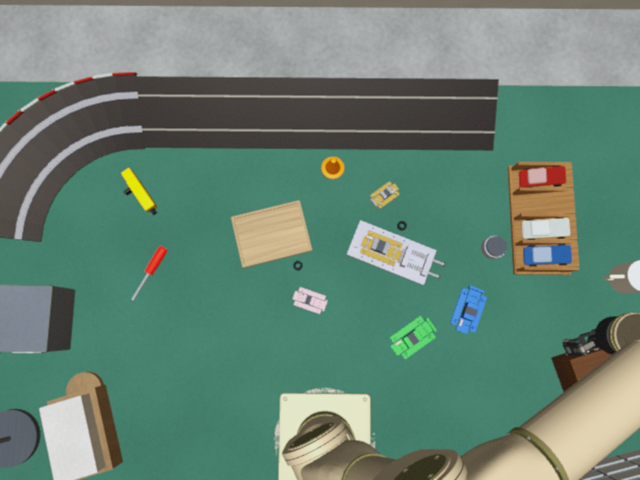

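The top view shows the jig at about (393,252) with the yellow chassis in it, its nose and stop to the right, and the tray at (272,234). The smaller yellow look-alike is at (385,194). I'll zoom in on the jig and tray.

```bash
python3 - <<'E'
import cv2,pickle
c=pickle.load(open('top0.pkl','rb'));p=c['pixels'][:,:,::-1]
a=cv2.resize(p[190:295,225:350],None,fx=4,fy=4,interpolation=cv2.INTER_CUBIC)
b=cv2.resize(p[210:295,335:460],None,fx=6,fy=6,interpolation=cv2.INTER_CUBIC)
cv2.imwrite('pics/jig.png',b);cv2.imwrite('pics/tray.png',a)
E
```

```text
(no output)
```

View pics/jig.png

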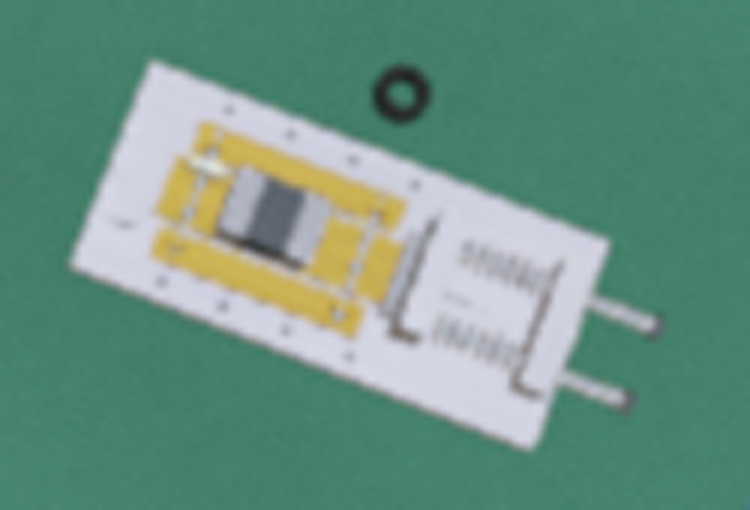

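View pics/tray.png

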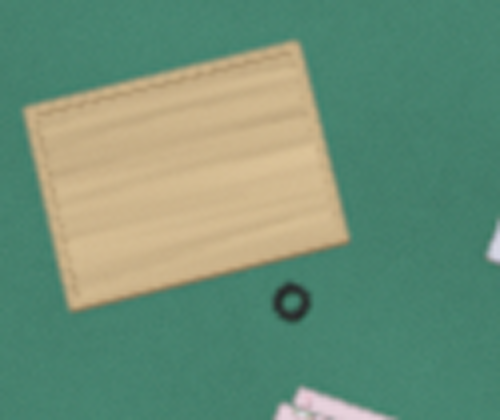

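```bash
cat > h.py <<'E'
import numpy as np
from scipy.spatial.transform import Rotation as Ro
def unproj(c,uv,z):
    d=np.array([(uv[0]-c['cx'])/c['fx'],(uv[1]-c['cy'])/c['fy'],1.])
    R=np.array(c['R']);t=np.array(c['t']);o=-R.T@t;d=R.T@d
    return (o+d*(z-o[2])/d[2])
def proj(c,X):
    p=np.array(c['R'])@X+c['t'];return np.array([c['fx']*p[0]/p[2]+c['cx'],c['fy']*p[1]/p[2]+c['cy']])
E
python3 - <<'E'
from h import *;import pickle
c=pickle.load(open('top0.pkl','rb'))
def C(pts,s,ox,oy,z): return np.array([unproj(c,((x+.5)/s-.5+ox,(y+.5)/s-.5+oy),z)[:2] for x,y in pts])
def rep(n,P):
    print(n,'ctr',P.mean(0).round(4),'sides',np.linalg.norm(P-np.roll(P,-1,0),axis=1).round(4))
    d=P[1]-P[0]+P[2]-P[3];print('  yaw',np.degrees(np.arctan2(d[1],d[0])).round(2), 'side yaw',np.degrees(np.arctan2(*(P[0]-P[3]+P[1]-P[2])[::-1])).round(2),'reach',np.hypot(*P.mean(0)).round(3))
rep('jig',C([(152,60),(610,240),(537,452),(70,268)],6,335,210,.012))
rep('motor',C([(242,165),(330,202),(305,268),(219,232)],6,335,210,.046))
rep('pan',C([(205,122),(405,197),(358,335),(152,258)],6,335,210,.016))
print('tail,nose',C([(168,186),(393,275)],6,335,210,.016))
rep('tray',C([(25,107),(298,40),(350,241),(72,310)],4,225,190,.012))
s=pickle.load(open('scene0.pkl','rb'))
print([unproj(s,(349,258),.01)],C([(291,302)],4,225,190,.01), C([(402,95)],6,335,210,.01))
E
```

```text
jig ctr [ 0.4875 -0.1784] sides [0.2203 0.1016 0.2222 0.1024]
  yaw -111.32 side yaw -20.72 reach 0.519
motor ctr [ 0.4988 -0.1442] sides [0.0417 0.0314 0.0406 0.0316]
  yaw -112.64 side yaw -20.09 reach 0.519
pan ctr [ 0.4985 -0.1505] sides [0.0954 0.0662 0.0976 0.0666]
  yaw -110.34 side yaw -20.33 reach 0.521
tail,nose [[ 0.51695241 -0.10047963]
 [ 0.47761865 -0.20073573]]
tray ctr [0.536  0.1464] sides [0.1914 0.1435 0.1919 0.1432]
  yaw -75.34 side yaw 14.87 reach 0.556
[array([0.44992111, 0.07695847, 0.01      ])] [[0.44953487 0.07428975]] [[ 0.56071328 -0.20714857]]
```

Call:
move_arm:
  motion:
    - [[0.043,-0.0305,0],[0,0,0],1]
    - [[0.043,-0.0305,0],[0,0,0],1]
    - [[0.043,-0.0305,0],[0,0,0],1]
    - [[0.043,-0.0305,0],[0,0,0],1]
    - [[0.043,-0.0305,0],[0,0,0],1]
    - [[0.043,-0.0305,0],[0,0,0],1]
    - [[0.043,-0.0305,0],[0,0,0],1]
    - [[0.043,-0.0305,0],[0,0,0],1]
    - [[0.043,-0.0305,0],[0,0,0],1]
    - [[0.043,-0.0305,0],[0,0,0],1]
    - [[0.043,-0.0305,0],[0,0,0],1]
    - [[0.043,-0.0305,0],[0,0,0],1]

```text
clock: 1.3
position: [0.5018, -0.1439, 0.1966]
ee_rot: [0.974, 0.225, -0.0, 0.0]
ft_force: [0.6, -0.8, -0.3]
grip_width: 0.997
grasp_force: 0.0
```

Call:
move_arm:
  motion:
    - [[0,0,0],[0,0,-0.16],1]
    - [[0,0,0],[0,0,-0.16],1]
    - [[0,0,0],[0,0,-0.16],1]
    - [[0,0,0],[0,0,-0.16],1]
    - [[0,0,0],[0,0,-0.16],1]
    - [[0,0,0],[0,0,-0.155],1]
    - [[0,0,0],[0,0,0],1]

```text
clock: 2.0
position: [0.5013, -0.1454, 0.1965]
ee_rot: [0.824, 0.567, -0.0, -0.0]
ft_force: [0.7, 0.3, 1.0]
grip_width: 1.001
grasp_force: 0.0
```

```bash
cat >> h.py <<'E'
def st(tgt=None,yaw=None):
    from workcell import manip
    o=manip.get_obs();R=Ro.from_quat(o['ee_rot']).as_matrix();p=o['position']
    print('t',o['clock'],'p',p.round(4),'yaw',np.degrees(np.arctan2(R[1,0],R[0,0])).round(2),'zax',R[:,2].round(3),'F',np.round(o['ft_force'],1),'w',round(float(o['grip_width']),3),'g',o['grasp_force'])
    if tgt is not None: print('shift/.75:',(R.T@(np.array(tgt)-p)/.75).round(4))
    return o,R
E
python3 - <<'E'
from h import *
st([.4995,-.1452,.13])
from workcell import vision;import cv2,pickle
c=vision.camera('wrist');pickle.dump(c,open('w1.pkl','wb'));cv2.imwrite('pics/w1.png',c['pixels'][:,:,::-1])
E
```

```text
t 2.0 p [ 0.5013 -0.1454  0.1965] yaw 69.08 zax [-0.001  0.    -1.   ] F [0.7 0.3 1. ] w 1.001 g 0.0
shift/.75: [-0.0006 -0.0022  0.0887]
```

View pics/w1.png

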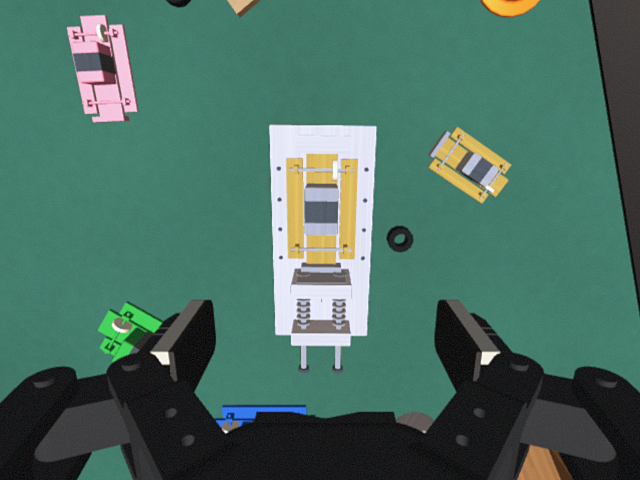

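The wrist view shows the jig upright in the image, with corners near (270,126), (376,126), (367,336) and (275,335) and the motor at about (321,210). I'll cross-check the pose from these.

```bash
python3 - <<'E'
from h import *;import pickle
c=pickle.load(open('w1.pkl','rb'))
U=lambda L,z:np.array([unproj(c,p,z)[:2] for p in L])
P=U([(270,126),(376,126),(367,336),(275,335)],.012)
print(P.mean(0),np.linalg.norm(P-np.roll(P,-1,0),axis=1))
d=P[2]-P[1]+P[3]-P[0];a=np.arctan2(d[1],d[0]);print(np.degrees(a))
M=U([(305,184),(337,184),(338,236),(304,236)],.046);print(M.mean(0),np.linalg.norm(M-np.roll(M,-1,0),axis=1))
T=U([(321,153)],.016);print('tail',T)
x=np.array([np.cos(a),np.sin(a)]);print('exp motor',P.mean(0)-.035*x)
E
```

```text
[ 0.4859316  -0.17691117] [0.09832737 0.21975808 0.10048912 0.21858071]
-111.62060369453232
[ 0.49867999 -0.14229613] [0.02806067 0.04744246 0.0310256  0.04745315]
tail [[ 0.51588035 -0.09698192]]
exp motor [ 0.49882766 -0.14437363]
```

Call:
move_arm:
  motion:
    - [[0,-0.0034,0.03],[0,0,0.009],1]
    - [[0,0,0.035],[0,0,0],1]
    - [[0,0,0.035],[0,0,0],1]
    - [[0,0,0.035],[0,0,0],1]
    - [[0,0,0.035],[0,0,0],1]
    - [[0,0,0.03],[0,0,0],1]
    - [[0,0,0.02],[0,0,0],1]
    - [[0,0,0.014],[0,0,0],1]
    - [[0,0,0],[0,0,0],1]
    - [[0,0,0],[0,0,0],1]
  newtons: 50

```text
clock: 3.05
position: [0.4996, -0.1445, 0.022]
ee_rot: [0.826, 0.563, 0.0, 0.0]
ft_force: [0.1, -0.4, 0.7]
grip_width: 0.998
grasp_force: 0.0
```

```bash
python3 - <<'E'
from h import *
st([.499,-.1443,.0205])
from workcell import vision;import cv2
c=vision.camera('wrist');cv2.imwrite('pics/w2.png',c['pixels'][:,:,::-1])
E
```

```text
t 3.05 p [ 0.4996 -0.1445  0.022 ] yaw 68.54 zax [ 0.001 -0.    -1.   ] F [ 0.1 -0.4  0.7] w 0.998 g 0.0
shift/.75: [-0.     -0.0009  0.002 ]
```

View pics/w2.png

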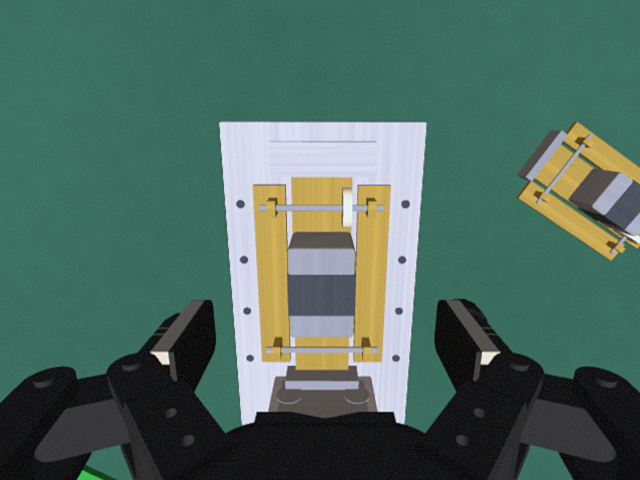

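The motor is centred between the fingers (columns about 322 and 325). I'll check the pad extent against the front axle at row 350.

```bash
python3 - <<'E'
from h import *
from workcell import vision
o,R=st();c=vision.camera('wrist')
for z in(.022,.035): 
  for y in(-.0425,0,.0425):
    print(z,y,[proj(c,np.array([*(o['position']+R@np.array([x,y,0]))[:2],z])).round(0) for x in(-.011,0,.011)])
print('axles',unproj(c,(322,208),.022),unproj(c,(322,350),.022))
for L,z in(((322,249),.046),((322,337),.046)):
  p=unproj(c,L,z);print('motor edge tool frame',R.T@(p-o['position']))
for L in((322,208),(322,350)):
  p=unproj(c,L,.024);print('axle',R.T@(p-o['position']))
E
```

```text
t 3.1 p [ 0.4999 -0.1446  0.0223] yaw 68.54 zax [ 0.001 -0.001 -1.   ] F [-0.  -0.  -0.3] w 1.003 g 0.0
0.022 -0.0425 [array([243., 296.]), array([241., 276.]), array([240., 256.])]
0.022 0 [array([325., 296.]), array([325., 276.]), array([325., 256.])]
0.022 0.0425 [array([407., 296.]), array([408., 276.]), array([410., 255.])]
0.035 -0.0425 [array([237., 307.]), array([236., 286.]), array([234., 265.])]
0.035 0 [array([325., 307.]), array([325., 286.]), array([325., 265.])]
0.035 0.0425 [array([413., 307.]), array([414., 286.]), array([416., 264.])]
axles [ 0.51147829 -0.11133199  0.022     ] [ 0.48260004 -0.18411831  0.022     ]
motor edge tool frame [ 0.02221518 -0.00124012 -0.02374141]
motor edge tool frame [-0.02061189 -0.00137693 -0.02374325]
axle [ 0.03566256 -0.00134722 -0.00174103]
axle [-0.04175808 -0.00159453 -0.00174436]
```

Call:
move_arm:
  motion:
    - [[0,-0.0018,0.004],[0,0,0],1]
    - [[0,0,0],[0,0,0],-1]
    - [[0,0,0],[0,0,0],-1]
    - [[0,0,0],[0,0,0],-1]
    - [[0,0,0],[0,0,0],-1]
    - [[0,0,0],[0,0,0],-1]
    - [[0,0,0],[0,0,0],-1]
    - [[0,0,0],[0,0,0],-1]
    - [[0,0,0],[0,0,0],-1]
    - [[0,0,0],[0,0,0],-1]
    - [[0,0,0],[0,0,0],-1]
  newtons: 60

```text
clock: 4.25
position: [0.4979, -0.144, 0.0183]
ee_rot: [0.826, 0.563, -0.0, 0.0]
ft_force: [0.5, -0.3, 0.2]
grip_width: 0.001
grasp_force: 0.0
```

```bash
python3 - <<'E'
from h import *
st()
E
```

```text
t 4.25 p [ 0.4979 -0.144   0.0183] yaw 68.57 zax [ 0. -0. -1.] F [ 0.5 -0.3  0.2] w 0.001 g 0.0
```

```bash
python3 - <<'E'
from workcell import vision;import cv2,pickle,numpy as np
c=vision.camera('wrist');s=vision.camera('scene');t=vision.camera('top')
a=cv2.resize(c['pixels'][100:480,120:520],(400,380))
b=cv2.resize(s['pixels'][140:260,220:340],(400,380))
cv2.imwrite('pics/w3.png',np.hstack([a,b])[:,:,::-1])
E
```

```text
(no output)
```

View pics/w3.png

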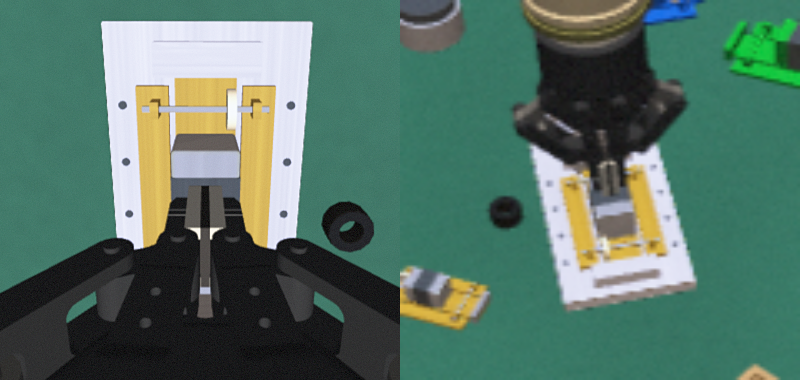

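```bash
python3 - <<'E'
from h import *
from workcell import vision
o,R=st();c=vision.camera('wrist');cR=np.array(c['R']);ct=np.array(c['t'])
cam=-cR.T@ct;print('fx',c['fx'],'cam in tool frame',R.T@(cam-o['position']),'axis',R.T@cR[2])
for z in(0,-.01,-.02,-.03,-.04,-.05):
  print(z,proj(c,o['position']+R@np.array([0,0,z])),'tip far edge',proj(c,o['position']+R@np.array([.011,0,z])), 'open pads',[proj(c,o['position']+R@np.array([.011,y,z]))[0].round() for y in(-.0425,.0425)])
print(o['joint_pos'])
E
```

```text
t 4.4 p [ 0.4979 -0.144   0.0183] yaw 68.57 zax [ 0. -0. -1.] F [0.5 0.4 0.5] w -0.004 g 0.0
fx 372.95342133902074 cam in tool frame [ 7.17404987e-02 -5.13925135e-05 -1.76716921e-01] axis [-2.80085229e-01 -2.19570956e-04  9.59975112e-01]
0 [324.93148451 276.1212821 ] tip far edge [324.9095945  255.65072466] open pads [np.float64(240.0), np.float64(410.0)]
-0.01 [324.94587657 283.94947307] tip far edge [324.92305015 262.50524908] open pads [np.float64(235.0), np.float64(414.0)]
-0.02 [324.96188891 292.65897821] tip far edge [324.93804853 270.14566822] open pads [np.float64(230.0), np.float64(420.0)]
-0.03 [324.97981149 302.40750537] tip far edge [324.95487111 278.71535977] open pads [np.float64(225.0), np.float64(425.0)]
-0.04 [325.00000782 313.39277755] tip far edge [324.97387223 288.39483654] open pads [np.float64(218.0), np.float64(432.0)]
-0.05 [325.02293988 325.86608373] tip far edge [324.99550438 299.41460147] open pads [np.float64(211.0), np.float64(439.0)]
[ 0.59368628  0.31748034 -0.45374222  1.9117009   0.16914055  0.94949334
 -0.31324899]
```

The fingers shut above the motor. The image puts the fingertips about 36 mm behind the reported TCP (open: row 300, columns 213/437; shut: row 286), so the stated TCP does not match the real fingertips. I'll confirm with a light touch on the motor's top, which is at z = 46 mm.

Call:
move_arm:
  motion:
    - [[0,0,0.004],[0,0,0],-1]
    - [[0,0,0.004],[0,0,0],-1]
    - [[0,0,0],[0,0,0],-1]

```text
clock: 4.75
position: [0.4977, -0.1439, 0.0119]
ee_rot: [0.826, 0.563, -0.0, -0.0]
ft_force: [0.1, -0.4, 0.1]
grip_width: -0.001
grasp_force: 0.0
```

Call:
move_arm:
  motion:
    - [[0,0,0.002],[0,0,0],-1]
    - [[0,0,0],[0,0,0],-1]

```text
clock: 4.95
position: [0.4979, -0.144, 0.0116]
ee_rot: [0.826, 0.563, -0.0, 0.0]
ft_force: [-5.3, 1.3, 11.5]
grip_width: -0.0
grasp_force: 6.1
```

Call:
move_arm:
  motion:
    - [[0,0,0.002],[0,0,0],-1]
    - [[0,0,0],[0,0,0],-1]

```text
clock: 5.15
position: [0.498, -0.1441, 0.0115]
ee_rot: [0.826, 0.563, -0.0, 0.0]
ft_force: [-12.9, 3.2, 30.6]
grip_width: 0.006
grasp_force: 15.3
```

Contact at TCP z = 11.6 mm gives an offset of 34.4 mm. I'll raise, open, and go down to TCP z of about -14.5 mm.

Call:
move_arm:
  motion:
    - [[0,0,-0.01],[0,0,0],-1]
    - [[0,0,-0.01],[0,0,0],-1]
    - [[0,0,0],[0,0,0],1]
    - [[0,0,0],[0,0,0],1]
    - [[0,0,0],[0,0,0],1]
    - [[0,0,0],[0,0,0],1]
    - [[0,0,0],[0,0,0],1]
    - [[0,0,0],[0,0,0],1]
    - [[0,0,0],[0,0,0],1]
    - [[0,0,0],[0,0,0],1]

```text
clock: 6.15
position: [0.4979, -0.144, 0.0243]
ee_rot: [0.826, 0.563, -0.0, 0.0]
ft_force: [0.2, 0.2, 0.3]
grip_width: 0.994
grasp_force: 0.0
```

```bash
python3 - <<'E'
from h import *
st([.4984,-.1441,-.0145])
E
```

```text
t 6.15 p [ 0.4979 -0.144   0.0243] yaw 68.57 zax [ 0. -0. -1.] F [0.2 0.2 0.3] w 0.994 g 0.0
shift/.75: [0.0001 0.0007 0.0517]
```

Call:
move_arm:
  motion:
    - [[0,0,0.012],[0,0,0],1]
    - [[0,0,0.012],[0,0,0],1]
    - [[0,0,0.012],[0,0,0],1]
    - [[0,0,0.01],[0,0,0],1]
    - [[0,0,0.006],[0,0,0],1]
    - [[0,0,0],[0,0,0],1]

```text
clock: 6.75
position: [0.4974, -0.1438, -0.0155]
ee_rot: [0.826, 0.563, -0.0, -0.001]
ft_force: [0.4, -0.2, -0.6]
grip_width: 0.999
grasp_force: 0.0
```

Call:
move_arm:
  motion:
    - [[0,0,0],[0,0,0],-1]
    - [[0,0,0],[0,0,0],-1]
    - [[0,0,0],[0,0,0],-1]
    - [[0,0,0],[0,0,0],-1]
    - [[0,0,0],[0,0,0],-1]
    - [[0,0,0],[0,0,0],-1]
    - [[0,0,0],[0,0,0],-1]
    - [[0,0,0],[0,0,0],-1]
  newtons: 60

```text
clock: 7.55
position: [0.4982, -0.1441, -0.0142]
ee_rot: [0.826, 0.563, 0.0, 0.0]
ft_force: [-1.2, 1.0, 5.6]
grip_width: 0.342
grasp_force: 61.5
```

```bash
python3 - <<'E'
from h import *
st()
from workcell import vision;import cv2
c=vision.camera('wrist');cv2.imwrite('pics/w4.png',c['pixels'][:,:,::-1])
E
```

```text
t 7.55 p [ 0.4982 -0.1441 -0.0142] yaw 68.56 zax [ 0.001 -0.    -1.   ] F [-1.2  1.   5.6] w 0.342 g 61.45752310752869
```

View pics/w4.png

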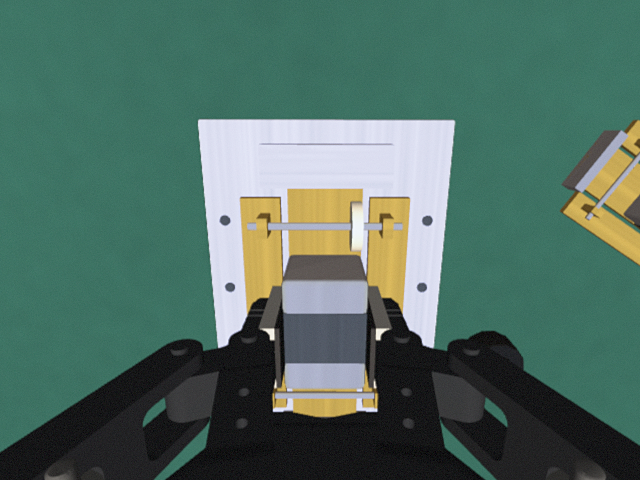

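Good grip: opening 29 mm, 61 N, pads on the motor. I'll push 12 mm towards the stop.

Call:
move_arm:
  motion:
    - [[-0.004,0,0],[0,0,0],-1]
    - [[-0.004,0,0],[0,0,0],-1]
    - [[-0.004,0,0],[0,0,0],-1]
    - [[-0.004,0,0],[0,0,0],-1]
    - [[0,0,0],[0,0,0],-1]
    - [[0,0,0],[0,0,0],-1]

```text
clock: 8.2
position: [0.4947, -0.1528, -0.0142]
ee_rot: [0.826, 0.564, 0.001, -0.0]
ft_force: [1.9, 8.3, 4.4]
grip_width: 0.342
grasp_force: 61.4
```

```bash
python3 - <<'E'
from h import *
o,R=st()
print('moved',(R.T@(o['position']-np.array([.4982,-.1441,-.0142]))).round(4))
from workcell import vision;import pickle,cv2
c=vision.camera('wrist');cv2.imwrite('pics/w5.png',c['pixels'][:,:,::-1])
E
```

```text
t 8.2 p [ 0.4947 -0.1528 -0.0142] yaw 68.67 zax [ 0.002  0.002 -1.   ] F [1.9 8.3 4.4] w 0.342 g 61.39703392982483
moved [-0.0094 -0.0001 -0.    ]
```

Call:
move_arm:
  motion:
    - [[-0.004,0,0],[0,0,0],-1]
    - [[0,0,0],[0,0,0],-1]
    - [[0,0,-0.003],[0,0,0],-1]
    - [[0,0,-0.004],[0,0,0],-1]
    - [[0,0,-0.004],[0,0,0],-1]
    - [[0,0,-0.004],[0,0,0],-1]
    - [[0,0,-0.004],[0,0,0],-1]
    - [[0,0,-0.004],[0,0,0],-1]
    - [[0,0,0],[0,0,0],-1]
    - [[0,0,0],[0,0,0],-1]
  newtons: 100

```text
clock: 9.25
position: [0.4927, -0.1549, 0.002]
ee_rot: [0.826, 0.564, 0.001, -0.001]
ft_force: [2.5, 9.7, -3.4]
grip_width: 0.334
grasp_force: 99.1
```

```bash
python3 - <<'E'
from h import *
o,R=st()
print('moved',(R.T@(o['position']-np.array([.4982,-.1441,-.0142]))).round(4))
from workcell import vision;import cv2,numpy as np
c=vision.camera('wrist');s=vision.camera('scene')
a=cv2.resize(c['pixels'][100:480,120:520],(400,380))
b=cv2.resize(s['pixels'][170:250,240:325],(400,380),interpolation=2)
cv2.imwrite('pics/w6.png',np.hstack([a,b])[:,:,::-1])
E
```

```text
t 9.25 p [ 0.4927 -0.1549  0.002 ] yaw 68.68 zax [ 0.     0.003 -1.   ] F [ 2.5  9.7 -3.4] w 0.334 g 99.13275718688965
moved [-0.012  -0.0012 -0.0163]
```

View pics/w6.png

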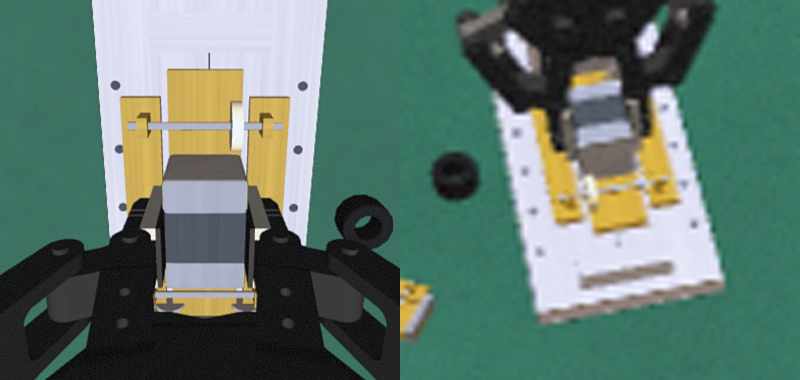

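The chassis is lifted 16 mm, clear of the 11 mm fence, and still bears on the stop at about 10 N. I'll walk it back at 30 mm/s.

Call:
move_arm:
  motion:
    - [[0,0,-0.003],[0,0,0],-1]
    - [[0.002,0,0],[0,0,0],-1]
    - [[0.004,0,0],[0,0,0],-1]
    - [[0.004,0,0],[0,0,0],-1]
    - [[0.004,0,0],[0,0,0],-1]
    - [[0.004,0,0],[0,0,0],-1]
    - [[0.004,0,0],[0,0,0],-1]
    - [[0.004,0,0],[0,0,0],-1]
    - [[0.004,0,0],[0,0,0],-1]
    - [[0.004,0,0],[0,0,0],-1]

```text
clock: 10.35
position: [0.5016, -0.1321, 0.0041]
ee_rot: [0.826, 0.564, 0.0, -0.001]
ft_force: [1.8, 5.0, -5.2]
grip_width: 0.333
grasp_force: 99.1
```

```bash
python3 - <<'E'
from h import *
o,R=st()
print('moved',(R.T@(o['position']-np.array([.4982,-.1441,-.0142]))).round(4))
E
```

```text
t 10.35 p [ 0.5016 -0.1321  0.0041] yaw 68.65 zax [-0.     0.002 -1.   ] F [ 1.8  5.  -5.2] w 0.333 g 99.05264139175415
moved [ 0.0124 -0.0012 -0.0183]
```

Call:
move_arm:
  motion:
    - [[0.004,0,0],[0,0,0],-1]
    - [[0.004,0,0],[0,0,0],-1]
    - [[0.004,0,0],[0,0,0],-1]
    - [[0.003,0,0],[0,0,0],-1]
    - [[0.003,0,0],[0,0,0],-1]
    - [[0.003,0,0],[0,0,0],-1]
    - [[0.003,0,0],[0,0,0],-1]
    - [[0.003,0,0],[0,0,0],-1]
    - [[0.003,0,0],[0,0,0],-1]
    - [[0.004,0,0],[0,0,0],-1]
    - [[0.004,0,0],[0,0,0],-1]
    - [[0,0,0],[0,0,0],-1]

```text
clock: 11.55
position: [0.5124, -0.1074, 0.0049]
ee_rot: [0.826, 0.564, 0.0, 0.0]
ft_force: [0.2, 0.4, -1.7]
grip_width: 0.331
grasp_force: 99.5
```

```bash
python3 - <<'E'
from h import *
o,R=st()
print('moved',(R.T@(o['position']-np.array([.4982,-.1441,-.0142]))).round(4))
E
```

```text
t 11.55 p [ 0.5124 -0.1074  0.0049] yaw 68.6 zax [ 0. -0. -1.] F [ 0.2  0.4 -1.7] w 0.331 g 99.46537613868713
moved [ 0.0394 -0.0001 -0.0191]
```

The stop is home: contact force is zero and the nose is about 9 mm clear. I'll lift, turn, and carry to the tray.

Call:
move_arm:
  motion:
    - [[0.004,0,-0.01],[0,0,0],-1]
    - [[0,0,-0.02],[0,0,0],-1]
    - [[0,0,-0.025],[0,0,0],-1]
    - [[0,0,-0.025],[0,0,0],-1]
    - [[0,0,-0.013],[0,0,0],-1]
    - [[0,0,0],[0,0,-0.1],-1]
    - [[0,0,0],[0,0,-0.15],-1]
    - [[0,0,0],[0,0,-0.15],-1]
    - [[0,0,0],[0,0,-0.15],-1]
    - [[0,0,0],[0,0,-0.15],-1]
    - [[0,0,0],[0,0,-0.104],-1]
    - [[0,0,0],[0,0,0],-1]

```text
clock: 12.75
position: [0.5133, -0.105, 0.075]
ee_rot: [0.61, 0.792, 0.0, 0.0]
ft_force: [0.5, 0.7, -1.2]
grip_width: 0.334
grasp_force: 99.6
```

Call:
move_arm:
  motion:
    - [[0.015,0.005,0],[0,0,0],-1]
    - [[0.03,0.01,0],[0,0,0],-1]
    - [[0.03,0.011,0],[0,0,0],-1]
    - [[0.03,0.011,0],[0,0,0],-1]
    - [[0.03,0.011,0],[0,0,0],-1]
    - [[0.03,0.011,0],[0,0,0],-1]
    - [[0.03,0.011,0],[0,0,0],-1]
    - [[0.03,0.011,0],[0,0,0],-1]
    - [[0.03,0.011,0],[0,0,0],-1]
    - [[0.03,0.011,0],[0,0,0],-1]
    - [[0.025,0.009,0],[0,0,0],-1]
    - [[0.01,0.004,0],[0,0,0],-1]

```text
clock: 13.95
position: [0.5356, 0.1527, 0.0748]
ee_rot: [0.61, 0.792, 0.001, -0.0]
ft_force: [-0.5, 0.0, -1.0]
grip_width: 0.333
grasp_force: 99.6
```

```bash
python3 - <<'E'
from h import *
o,R=st([.5347,.1512,-.0202])
from workcell import vision;import cv2,numpy as np
c=vision.camera('top');s=vision.camera('scene')
a=cv2.resize(c['pixels'][180:300,220:346],(400,380),interpolation=2)
b=cv2.resize(s['pixels'][150:350,190:400],(400,380),interpolation=2)
cv2.imwrite('pics/t7.png',np.hstack([a,b])[:,:,::-1])
E
```

```text
t 13.95 p [0.5356 0.1527 0.0748] yaw 104.83 zax [ 0.     0.001 -1.   ] F [-0.5  0.  -1. ] w 0.333 g 99.64837074279785
shift/.75: [-0.0018 -0.0017  0.1267]
```

View pics/t7.png

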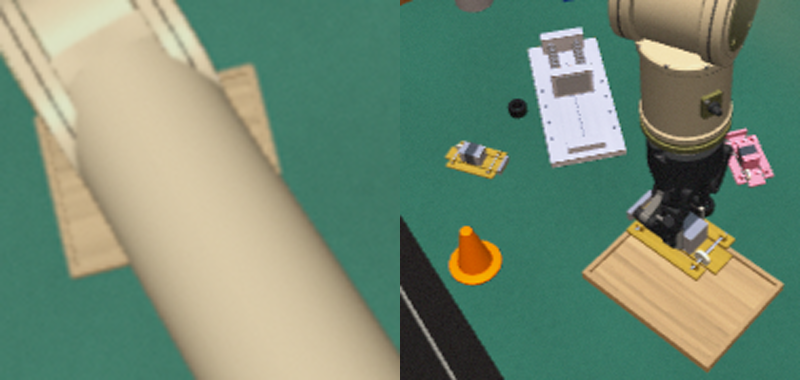

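The stop is home in mid-jig and the chassis is level over the tray and aligned with it. Lowering.

Call:
move_arm:
  motion:
    - [[-0.0018,-0.0017,0.01],[0,0,0],-1]
    - [[0,0,0.02],[0,0,0],-1]
    - [[0,0,0.025],[0,0,0],-1]
    - [[0,0,0.025],[0,0,0],-1]
    - [[0,0,0.02],[0,0,0],-1]
    - [[0,0,0.01],[0,0,0],-1]
    - [[0,0,0.006],[0,0,0],-1]
    - [[0,0,0.003],[0,0,0],-1]
    - [[0,0,0],[0,0,0],-1]

```text
clock: 14.95
position: [0.5356, 0.1478, -0.0145]
ee_rot: [0.61, 0.792, 0.0, 0.0]
ft_force: [0.6, -1.1, -1.3]
grip_width: 0.333
grasp_force: 99.6
```

Call:
move_arm:
  motion:
    - [[0,0,0.002],[0,0,0],-1]
    - [[0,0,0.002],[0,0,0],-1]
    - [[0,0,0.001],[0,0,0],-1]
    - [[0,0,0],[0,0,0],-1]

```text
clock: 15.35
position: [0.5353, 0.1477, -0.0184]
ee_rot: [0.61, 0.792, -0.0, 0.0]
ft_force: [-0.2, -0.9, -2.4]
grip_width: 0.333
grasp_force: 99.6
```

Call:
move_arm:
  motion:
    - [[0,0,0.002],[0,0,0],-1]
    - [[0,0,0.001],[0,0,0],-1]
    - [[0,0,0],[0,0,0],-1]

```text
clock: 15.65
position: [0.5355, 0.1478, -0.02]
ee_rot: [0.61, 0.792, -0.0, 0.0]
ft_force: [-2.8, -1.5, 7.4]
grip_width: 0.328
grasp_force: 100.9
```

Call:
move_arm:
  motion:
    - [[0,0,0],[0,0,0],-0.25]
    - [[0,0,0],[0,0,0],-0.15]
    - [[0,0,0],[0,0,0],0]
    - [[0,0,0],[0,0,0],0.2]
    - [[0,0,0],[0,0,0],0.3]
    - [[0,0,0],[0,0,0],0.3]
    - [[0,0,-0.01],[0,0,0],0.3]
    - [[0,0,-0.02],[0,0,0],0.3]
    - [[0,0,-0.04],[0,0,0],0.3]
    - [[0,0,-0.05],[0,0,0],0.3]
    - [[0,0,-0.05],[0,0,0],0.3]
    - [[0,0,0],[0,0,0],0.3]
  newtons: 20

```text
clock: 16.85
position: [0.5384, 0.1492, 0.1134]
ee_rot: [0.61, 0.792, 0.003, 0.003]
ft_force: [0.3, 0.8, -0.1]
grip_width: 0.65
grasp_force: 0.0
```

```bash
python3 - <<'E'
from h import *
o,R=st()
from workcell import vision;import cv2,numpy as np
c=vision.camera('wrist');s=vision.camera('scene')
a=cv2.resize(c['pixels'],(400,300))
b=cv2.resize(s['pixels'][150:350,190:400],(400,300),interpolation=2)
cv2.imwrite('pics/f.png',np.hstack([a,b])[:,:,::-1])
E
```

```text
t 16.85 p [0.5384 0.1492 0.1134] yaw 104.77 zax [ 0.009  0.002 -1.   ] F [ 0.3  0.8 -0.1] w 0.65 g 0.0
```

View pics/f.png

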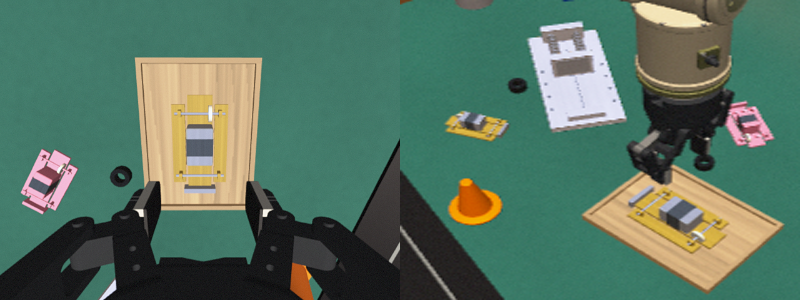

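The chassis lies flat in the middle of the tray, released, and the stop is home. Handing in.

```bash
python3 -c "
from workcell import order;print(order.hand_in())"
```

```text
the job is handed in; nothing more can be done
None
```

The chassis is out of the jig and lying flat in the middle of the tray, released, with the sprung stop home; the job was handed in at about 17 s, but `order.hand_in()` returned no verdict.

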